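# Fill up the glass-rod canister

## Robot

A 7-joint arm with a two-finger parallel gripper is mounted at the origin on the work surface. World frame = base frame: x ahead of the robot, y to its left, z up, the work surface at z = 0. Lengths are in m, angles in rad, forces in N, time in s.
With the tool pointing down it reaches from about 0.425 to 0.875 m from the base axis. Payload 4.7 kg.
Tool frame: the origin (TCP) lies on the centre line of the jaws, within the pads' length; the fingertips stand ahead of it and the grasp point (between the pads) lies 2 mm behind it (nose_length is the z of the fingertips in the tool frame, in m); z points along the fingers, y is the line along which they close (so a half turn about z gives the same grasp; the last joint's range is limited). The gripper opens to 87 mm and grips with 3 to 60 N. Pads are 19 mm wide; open, the fingers measure 117 mm over their backs; the gripper's body (75 mm by 190 mm) begins 51 mm behind the grasp point.
Start: joints at [-1.168, 0.321, -0.07, 1.45, 0.023, 1.371, -0.057], TCP at [0.246, 0.601, 0.24] pointing down, gripper open.
Joint ranges: [-2.86, 2.86], [-0.3, 2.09], [-1.38, 1.24], [0.06, 2.45], [-1.56, 4.7], [0.09, 2.05], [-2.69, 2.69]. Speed limits (rad/s): [2.57, 2.57, 3.14, 3.14, 3.14, 3.14, 3.14].

## Interface

Orientations are given as a rotation vector (axis times angle).
In Python, from bench import * gives the robot as it stands.
- The arm moves only by the tool send_rows, never from a script. Its arguments are lists of equal length, an entry for each row: "xyz": the shift along the tool's x, y, z in mm, a list of three; "dr": the turn, a rotation vector about the tool's x, y, z in rad, a list of three. A call has exactly 10 rows; each row is the pose to reach, as a shift and turn from the pose commanded when the call began, along the tool's axes at that moment; what a row does not reach only later rows make up. A row lasts 1/12 s, in which the tool goes at most 41.7 mm and 7.16 degrees, less where a joint would pass 70% of its speed; a pose out of reach is approached as far as the arm can. A call with a gripper value outside its range is refused whole. "jaw" is the finger opening in mm, from 0 to 87, set as the call begins (left out, the last holds). The fingers move at their own pace and stop on an object; "grip_force" is the grip in N (left out, the last holds). Time passes only in rows, so rows that repeat a pose let the fingers close, or fill a call up. It gives the time, the measured TCP pose, the force, the opening and the grip force at its end, in the units of the state.
- get_state(): the state, without advancing time (a new reading comes with each control period).
- get_image(name): name is "scene" or "top"; returns the picture (400x640x3 uint8, red, green, blue); there is no depth.
- calibration(name): a dict with "vfov" (degrees; the focal length in pixels is half the picture's height over the tangent of half this angle, whatever the lens; pixels are square), "cx", "cy" (the principal point, pixels), "rvec" (rotation vector, rad) and "tvec" (3), from world to camera coordinates, as OpenCV has them. Camera axes: x right, y down, z forward; pixel columns grow to the right and rows downward; lengths in m; the calibration is good to about 2 mm. A picture is of the moment at which its call begins. calibration takes no time and is no camera call.
- close_job(): hands the job in; it is judged then, once.
The state is a dict: "time": time; "joint_positions": joint angles; "qd": joint speeds; "joint_torque": joint torques, N m; "position": TCP position; "tool_rot": TCP orientation; "ft_force": force on the tool from outside, world axes, zero at the start; "torque": the same for the moment, N m; "grip_width": opening from 0.0 (shut) to 1.0 (fully open); "grip_force": force on a finger pad.
Only numpy, scipy, OpenCV 4.12 (cv2) and the standard library are available. Lean on these libraries where they do the work, as an engineer would, in place of code of your own. Each camera call takes 0.05 s, during which the arm holds its last target. There are 200 camera calls.

## Task

Pack the three long glass rods from the slanted rack into the free side of the round canister, so that with the four short rods already wired together in it they make one rod ringed by six, all standing upright on the canister's floor. Lower the rods in rather than dropping them, and leave the short rod in the rack and the other things on the bench where they are.

Things in the scene. Friction and masses are not known exactly. Their poses are not given: they have to be found in the camera images.
- rod_a_mid (a point): long glass rod, 30 mm diameter, 140 mm long, about 0.2 kg, ends alike, edges rounded 3 mm. It starts loose in a cell of the slanted rack, leaning 28 degrees from vertical, top away from the robot, its upper 75 mm out of the cell. Point: on its axis, half-way along; z runs along the rod, to the end that is up at the start
- rod_b_mid (a point): long glass rod, 30 mm diameter, 140 mm long, about 0.2 kg, ends alike, edges rounded 3 mm. It starts loose in a cell of the slanted rack, leaning 28 degrees from vertical, top away from the robot, its upper 75 mm out of the cell. Point: on its axis, half-way along; z runs along the rod, to the end that is up at the start
- rod_c_mid (a point): long glass rod, 30 mm diameter, 140 mm long, about 0.2 kg, ends alike, edges rounded 3 mm. It starts loose in a cell of the slanted rack, leaning 28 degrees from vertical, top away from the robot, its upper 75 mm out of the cell. Point: on its axis, half-way along; z runs along the rod, to the end that is up at the start
- rod_short_mid (a point): short glass rod, 30 mm diameter, 105 mm long, same glass, in another cell of the rack (it stands out only 40 mm): stays there. This point is half-way along its axis; z runs along it, upwards
- rack_mid (a point): slanted plywood rack, fixed: 280 mm wide (y), 85 deep, 105 high, a row of four cells 34 mm square, 64 apart, 65 deep, one rod in each (the short one in any). Cells lean 28 degrees from vertical, mouths up and to the rack's +x side, away from the robot. Point: on the bench below the long rods' upper ends, midway along the row; x away from the robot at yaw 0, y along the row, z up
- canister_floor (a point): round aluminium canister, fixed: 107 mm outer, 99 inner diameter, rim 75 mm above the bench. Point: centre of its inner floor, 5 mm above the bench; z up. In it four fixed, wired short rods, 30 mm thick, tops rounded, 87 mm above the inner floor: one central, three 32 mm from the centre at 120, 180, 240 degrees from x, counted about z
- canister_gap (a point): middle of the canister's free half, on its inner floor, 32 mm from the canister's centre along its x; axes as canister_floor. Here three rods fit side by side, about 32 mm from the canister's centre, at -60, 0 and +60 degrees from its x; nothing parts them, about 2 mm to spare at each
- jar: closed amber glass jar with a steel lid, 64 mm diameter, 95 mm high, standing on the bench beyond the work; origin under its centre. Leave it alone
- paddle: dark graphite paddle lying flat on the bench beyond the work: 60 x 75 x 12 mm block with a 12 mm thick, 100 mm long wooden handle along its +y; origin under the block's centre. Leave it alone
- brush: bench brush, lying flat on the bench beyond the work; its handle runs along its x. Leave it alone

How it is judged:
By the outcome, as a careful person would: the job done as asked, in the order asked, and still so for the second after the job is handed in, with the robot touching nothing.
It also fails if it takes over 72 s, if anything falls off the work surface, if the arm or the gripper's body presses on something with over 40 N, if the wrist force passes 120 N, or if a joint passes its speed limit or range.

## Working session

There is one attempt and no reset: what is moved stays moved. The work goes in short steps, Python scripts to look and compute and a tool call to move; the robot and the scene stay as the last step left them, time stands still between calls to the robot, and variables do not carry over. Pictures are saved under pics/ and viewed, at most 10 in all, crops included, and the job is handed in when it is done.

Besides the shell and the picture viewer there is one more tool, called after "Emit:" as name(argument=value, ...) on one line, values as JSON. send_rows: Moves the arm, as the interface text tells. Its arguments: {"type":"object","properties":{"xyz":{"type":"array"},"dr":{"type":"array"},"jaw":{"type":"number"},"grip_force":{"type":"number"}},"required":["xyz","dr"]}

```bash
mkdir -p pics; ls; python3 - <<'E'
from bench import *
import cv2
for n in("scene","top"):
    cv2.imwrite(f"pics/{n}0.png",get_image(n)[:,:,::-1]);print(calibration(n))
s=get_state();print(s)
try: print(nose_length)
except Exception as e: print(e)
E
```

```text
pics
{'vfov': 56.348287659677354, 'cx': 308.5823486701204, 'cy': 199.13977488370932, 'rvec': array([ 1.39794862,  2.32364217, -0.73504356]), 'tvec': array([ 0.26352394, -0.35157734,  1.27576815])}
{'vfov': 44.99163015682565, 'cx': 319.6194702109628, 'cy': 195.29074041040263, 'rvec': array([ 2.15593684, -2.14836433,  0.18119609]), 'tvec': array([-0.01804524,  0.61207774,  1.07191093])}
{'time': 0.1, 'joint_positions': array([-1.16791319,  0.32174592, -0.07009046,  1.45154114,  0.02260718,
        1.37080306, -0.05692054]), 'qd': array([ 7.85439368e-05,  2.08943137e-04,  3.47180122e-04, -1.47247107e-03,
       -3.80853760e-04, -9.83301737e-04,  8.05126105e-04]), 'joint_torque': array([ 5.62191497e-05, -4.92569947e+01, -4.05807188e-01, -3.13399994e+01,
       -6.42835326e-02,  3.94646998e-02,  7.00328542e-05]), 'position': array([0.24625772, 0.60104558, 0.23857878]), 'tool_rot': array([-6.06793398e-01, -3.08219594e+00,  2.66155144e-03]), 'ft_force': array([ 1.12436103, -0.76121344, -0.23384953]), 'torque': array([ 0.00100739, -0.00487909,  0.02107073]), 'grip_force': 0.0, 'grip_width': 1.004956275851838}
0.017
```

View pics/scene0.png

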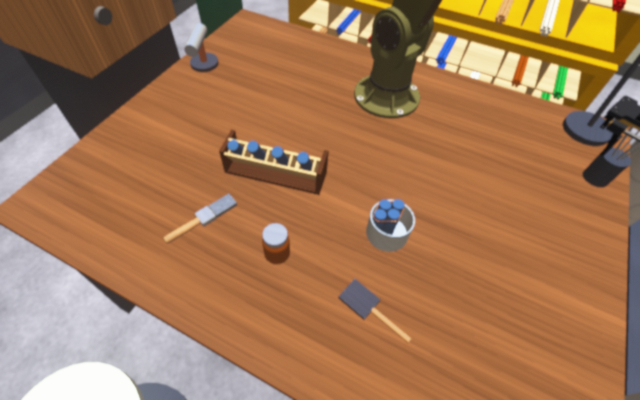

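View pics/top0.png

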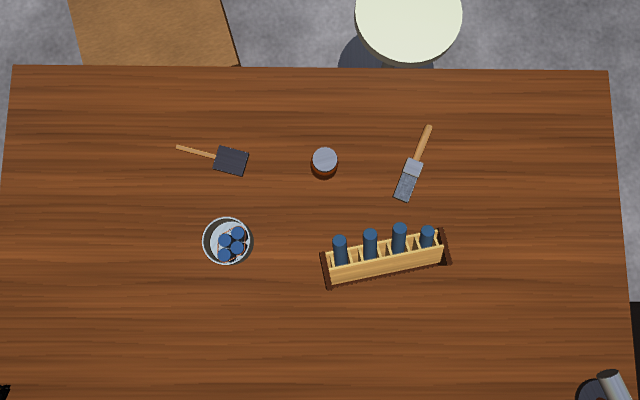

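Top view: canister at (228,241), long rods' tops about (340,241), (370,235), (399,229), and the short rod at (427,232), the right-most. I'll measure with masks and look at enlarged crops.

```bash
cat > h.py <<'E'
from bench import *
import cv2, numpy as np
from scipy.spatial.transform import Rotation as R
def cam(n):
    c=calibration(n); f=200/np.tan(np.radians(c['vfov'])/2)
    K=np.array([[f,0,c['cx']],[0,f,c['cy']],[0,0,1]]); Rm=cv2.Rodrigues(c['rvec'])[0]
    return K,Rm,c['tvec'],-Rm.T@c['tvec']
def ray(n,uv):
    K,Rm,t,C=cam(n); d=Rm.T@np.linalg.inv(K)@[uv[0],uv[1],1]; return C,d/np.linalg.norm(d)
def onz(n,uv,z):
    C,d=ray(n,uv); return C+d*(z-C[2])/d[2]
def tri(u1,u2):
    A=[];b=[]
    C1,d1=ray("scene",u1);C2,d2=ray("top",u2)
    s=np.linalg.lstsq(np.c_[d1,-d2],C2-C1,rcond=None)[0]
    p,q=C1+s[0]*d1,C2+s[1]*d2
    return (p+q)/2,np.linalg.norm(p-q)
def proj(n,p):
    K,Rm,t,C=cam(n); q=K@(Rm@np.array(p)+t); return q[:2]/q[2]
def blue(im):
    i=im.astype(int); return ((i[...,2]>i[...,0]+25)&(i[...,2]>60)).astype(np.uint8)
E
python3 - <<'E'
from h import *
out=[]
for n in("scene","top"):
    im=cv2.imread(f"pics/{n}0.png")[:,:,::-1]
    m=blue(im); k,l,st,ce=cv2.connectedComponentsWithStats(m)
    for i in range(1,k):
        if st[i,4]>25 and 120<ce[i][1]<300:print(n,st[i],ce[i].round(1),cv2.minAreaRect(np.argwhere(l==i)[:,::-1].astype(np.float32)))
    b=[(195,210,60,60),(310,210,150,85)] if n=="top" else [(355,190,65,65),(215,125,120,70)]
    for x,y,w,h in b: out.append(cv2.resize(im[y:y+h,x:x+w,::-1],(w*4 if w<100 else 540,h*4 if w<100 else int(540*h/w)),interpolation=cv2.INTER_CUBIC))
c=np.zeros((580,800,3),np.uint8)
c[:260,:260]=out[0];c[:out[1].shape[0],260:]=out[1][:320]
c[330:330+240,:240]=out[2][:240,:240]
h=min(250,out[3].shape[0]);c[325:325+h,260:]=out[3][:h]
cv2.imwrite("pics/crops.png",c)
E
```

```text
scene [574 113  37  27 344] [591.2 128.1] ((590.9006958007812, 126.81847381591797), (41.38029479980469, 21.766035079956055), 24.443954467773438)
scene [227 140  13  11 100] [232.9 145.2] ((233.00003051757812, 145.00001525878906), (11.31370735168457, 9.899494171142578), 45.0)
scene [247 141  12  12 105] [252.8 146.5] ((253.00003051757812, 146.50001525878906), (11.180339813232422, 10.733125686645508), 26.56505012512207)
scene [271 147  12  11 107] [277. 152.] ((276.5, 152.0), (10.0, 11.0), 90.0)
scene [297 152  12  12 110] [302.8 157.7] ((303.25, 157.75001525878906), (11.31370735168457, 10.60660171508789), 45.0)
scene [619 159  11   6  29] [625.  161.6] ((624.2000732421875, 162.4000244140625), (3.5777084827423096, 9.838699340820312), 63.43495178222656)
scene [211 196  23  17 201] [221.9 204.2] ((222.01470947265625, 204.19117736816406), (9.260923385620117, 22.12331771850586), 59.03623962402344)
scene [374 200  31  20 450] [389.  209.4] ((389.0, 209.5), (19.0, 30.0), 90.0)
scene [198 208  15  12 104] [204.9 213.7] ((204.9230499267578, 213.8845977783203), (9.15255355834961, 11.64870452880
[... 1016 characters left out ...]
763305664, 32.12499237060547), 60.2551155090332)
top [421 225  14  23 231] [427.  235.5] ((427.5, 236.0), (13.0, 22.0), 0.0)
top [231 227  13  13 136] [237.1 232.8] ((237.0, 233.0), (12.0, 12.0), 90.0)
top [363 228  14  31 343] [370.1 242.8] ((369.5, 243.0), (30.0, 13.0), 90.0)
top [332 235  15  30 346] [339.9 249.3] ((339.3310546875, 249.4724578857422), (29.398101806640625, 13.204231262207031), 85.2363510131836)
top [202 238  13  24  28] [205.9 250.9] ((206.10330200195312, 250.48960876464844), (25.942241668701172, 4.278735160827637), 62.44719314575195)
top [233 238  16  25  55] [242.8 250.7] ((242.59999084472656, 251.29998779296875), (5.46599006652832, 28.30168342590332), 31.75948143005371)
```

View pics/crops.png

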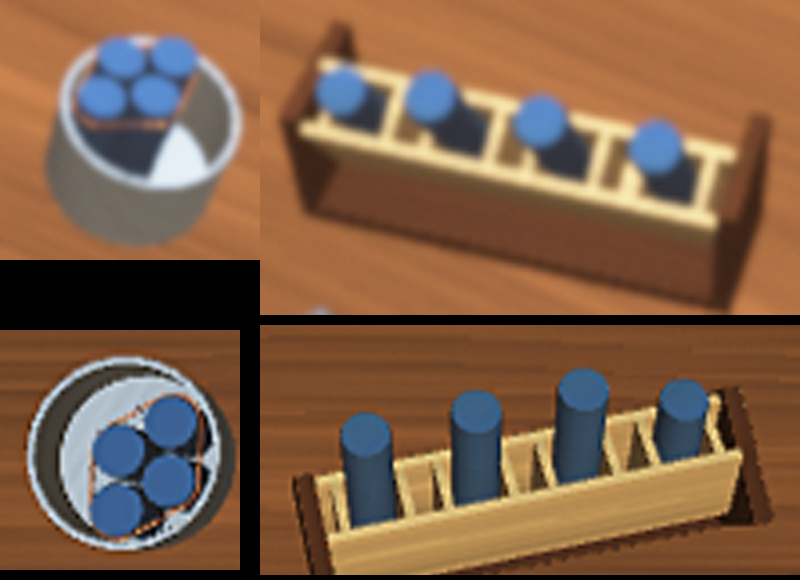

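The crops show that the centre rod of the bundle is the left one in the top view, with its opposite at lower right, so the free half faces up-left. All four rack rods' end faces are visible in both views.

```bash
python3 - <<'E'
from h import *
c=lambda p,o,s,e:((p[0]-e[0]+.5)/s-.5+o[0],(p[1]-e[1]+.5)/s-.5+o[1])
S=[(302.8,157.7),(277,152),(252.8,146.5),(232.9,145.2)]
T=[c(p,(310,210),3.6,(260,325)) for p in[(366,436),(476,412),(583,390),(683,400)]]
P=[]
for s,t in zip(S,T):
    p,e=tri(s,t);P.append(p);print("rod top",p.round(4),round(e,4))
P=np.array(P);d=np.diff(P[:3],axis=0);print("spacing",np.linalg.norm(d,axis=1),"yaw",np.degrees(np.arctan2(-(P[2]-P[0])[0]*-1,-(P[2]-P[0])[1])))
# bundle: centre, 180, two others
ss=dict(A=[(155,97),(118,450)],B=[(101,97),(170,420)],C=[(121,57),(167,480)],D=[(174,55),(116,510)])
ss=dict(a1=(121,57),a2=(174,55),a3=(101,97),a4=(155,97))
Q={k:onz("top",c(p,(195,210),4,(0,330)),.092) for k,p in dict(A=(118,450),B=(170,420),C=(167,480),D=(116,510)).items()}
Q2={k:onz("scene",c(p,(355,190),4,(0,0)),.092) for k,p in ss.items()}
print({k:v.round(4) for k,v in Q.items()});print({k:v.round(4) for k,v in Q2.items()})
# rim centre from ellipse in the top crop
im=cv2.imread("pics/top0.png"); s=get_state();print("tcp proj",proj("scene",s['position']),proj("top",s['position']))
print("rim top", onz("top",c((130,453),(195,210),4,(0,330)),.075), "rim scene",onz("scene",c((151,113),(355,190),4,(0,0)),.075))
E
```

```text
rod top [ 0.5019 -0.054   0.1496] 0.0012
rod top [ 0.516  -0.1177  0.1502] 0.0005
rod top [ 0.5288 -0.1797  0.1504] 0.0009
rod top [ 0.5259 -0.2456  0.1195] 0.0002
spacing [0.065318   0.06328476] yaw 12.070447927561323
{'A': array([0.5064, 0.193 , 0.092 ]), 'B': array([0.5229, 0.1652, 0.092 ]), 'C': array([0.4902, 0.1659, 0.092 ]), 'D': array([0.474, 0.193, 0.092])}
{'a1': array([0.4928, 0.1665, 0.092 ]), 'a2': array([0.4762, 0.1943, 0.092 ]), 'a3': array([0.5256, 0.1664, 0.092 ]), 'a4': array([0.5105, 0.1946, 0.092 ])}
tcp proj [629.50943518 160.28478349] [-24.45771674 380.27448939]
rim top [0.50577186 0.18933125 0.075     ] rim scene [0.51026285 0.19563804 0.075     ]
```

The measurements agree: rod tops at z≈0.150, spacing 64 mm, short one at z≈0.12; canister centre ≈(0.508,0.194), free side at yaw ≈60°; rack yaw ≈12°. Next come the move helper and the pre-grasp move for the first rod.

```bash
cat >> h.py <<'E'
YAW=np.radians(12.1);L=np.radians(28)
U=np.array([np.sin(L)*np.cos(YAW),np.sin(L)*np.sin(YAW),np.cos(L)])
TOP=dict(a=np.array([.502,-.054,.150]),b=np.array([.5155,-.1168,.150]),c=np.array([.529,-.1795,.150]))
CC=np.array([.508,.194])
def RT(u,ydir):
    z=-np.array(u)/np.linalg.norm(u); y=np.array(ydir,float); y-=z*(y@z); y/=np.linalg.norm(y)
    return R.from_matrix(np.c_[np.cross(y,z),y,z])
RG=RT(U,[np.cos(YAW),np.sin(YAW),0])
def up(deg): return RT([0,0,1],[np.cos(np.radians(deg)),np.sin(np.radians(deg)),0])
def rel(p,Rt,p0=None,R0=None):
    s=get_state()
    if p0 is None: p0,R0=s['position'],R.from_rotvec(s['tool_rot'])
    print("shift mm",(R0.inv().apply(p-p0)*1000).round(1),"dr",(R0.inv()*Rt).as_rotvec().round(3),"|deg|",round(np.degrees((R0.inv()*Rt).magnitude()),1))
def st():
    s=get_state();print("t",round(s['time'],2),"p",s['position'].round(4),"F",s['ft_force'].round(1),"w",round(s['grip_width']*87,1),"gf",s['grip_force'],"q",s['joint_positions'].round(2))
E
python3 - <<'E'
from h import *
pg=TOP['a']+.06*U; print(pg); mid=np.array([.44,.30,.27])
rel(mid,up(34)); rel(pg,RG); rel(pg,RG,mid,up(34))
E
```

```text
[ 0.52954249 -0.0480954   0.20297686]
shift mm [-293.4 -205.2  -31. ] dr [-0.002  0.001  0.589] |deg| 33.7
shift mm [-508.2 -493.3   36.5] dr [0.448 0.238 0.951] |deg| 61.7
shift mm [-338.7 -120.4   67. ] dr [0.483 0.093 0.375] |deg| 35.4
```

Emit:
send_rows(xyz=[[-29,-20,-3],[-59,-41,-6],[-88,-62,-9],[-117,-82,-12],[-147,-103,-15],[-176,-123,-19],[-205,-144,-22],[-235,-164,-25],[-264,-185,-28],[-293,-205,-31]], dr=[[0,0,0.06],[0,0,0.12],[0,0,0.18],[0,0,0.24],[0,0,0.3],[0,0,0.35],[0,0,0.41],[0,0,0.47],[0,0,0.53],[0,0,0.589]], jaw=60, grip_force=25)

```text
time: 0.93
position: [0.4403, 0.2988, 0.2704]
tool_rot: [-1.48, -2.771, 0.001]
ft_force: [1.0, 0.8, 1.2]
grip_width: 0.69
grip_force: 0.0
```

Emit:
send_rows(xyz=[[-34,-12,7],[-68,-24,13],[-102,-36,20],[-135,-48,27],[-169,-60,33],[-203,-72,40],[-237,-84,47],[-271,-96,54],[-305,-108,60],[-339,-120,67]], dr=[[0.048,0.009,0.038],[0.097,0.019,0.075],[0.145,0.028,0.112],[0.193,0.037,0.15],[0.241,0.047,0.188],[0.29,0.056,0.225],[0.338,0.065,0.262],[0.386,0.074,0.3],[0.435,0.084,0.338],[0.483,0.093,0.375]])

```text
time: 1.77
position: [0.53, -0.0488, 0.2031]
tool_rot: [-1.751, -2.162, 0.542]
ft_force: [1.2, -0.2, 0.6]
grip_width: 0.687
grip_force: 0.0
```

```bash
python3 - <<'E'
from h import *
st(); rel(TOP['a']+.06*U,RG); rel(TOP['a']-.024*U,RG)
a=get_image("scene");b=get_image("top")
i=np.vstack([cv2.resize(a[60:210,180:380],(600,300))[:, :, ::-1]*1,cv2.resize(b[170:320,290:490],(600,300))[:,:,::-1]])
i=np.hstack([cv2.resize(x[y:y+150,z:z+133],(400,450),interpolation=cv2.INTER_CUBIC) for x,y,z in((a,60,220),(b,170,300))])
cv2.imwrite("pics/pre.png",i[:,:,::-1])
E
```

```text
t 1.77 p [ 0.53   -0.0488  0.2031] F [ 1.2 -0.2  0.6] w 59.8 gf 0.0 q [-0.38  0.48  0.5   1.45 -0.07  1.73  0.34]
shift mm [ 0.8 -0.2  0.3] dr [-0.002 -0.001 -0.002] |deg| 0.2
shift mm [ 0.7 -0.  84.3] dr [-0.002 -0.001 -0.002] |deg| 0.2
```

View pics/pre.png

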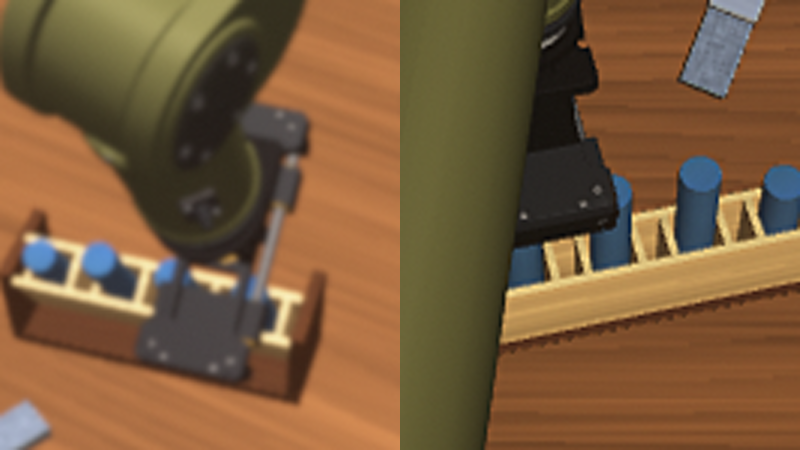

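The picture shows the gripper over the rod A column with the body clear of the neighbours; the arm hides much of the top view. Descend along the rod, then close.

Emit:
send_rows(xyz=[[0,0,10],[0.7,0,20],[0.7,0,30],[0.7,0,40],[0.7,0,50],[0.7,0,60],[0.7,0,70],[0.7,0,78],[0.7,0,84],[0.7,0,84]], dr=[[0,0,0],[0,0,0],[0,0,0],[0,0,0],[0,0,0],[0,0,0],[0,0,0],[0,0,0],[0,0,0],[0,0,0]])

```text
time: 2.7
position: [0.4899, -0.0551, 0.1284]
tool_rot: [-1.75, -2.163, 0.542]
ft_force: [-0.6, 0.3, 0.2]
grip_width: 0.688
grip_force: 0.0
```

Emit:
send_rows(xyz=[[0,0,0],[0,0,0],[0,0,0],[0,0,0],[0,0,0],[0,0,0],[0,0,0],[0,0,0],[0,0,0],[0,0,0]], dr=[[0,0,0],[0,0,0],[0,0,0],[0,0,0],[0,0,0],[0,0,0],[0,0,0],[0,0,0],[0,0,0],[0,0,0]], jaw=20, grip_force=25)

```text
time: 3.53
position: [0.4914, -0.055, 0.1295]
tool_rot: [-1.752, -2.165, 0.54]
ft_force: [1.9, 0.8, 1.3]
grip_width: 0.335
grip_force: 25.0
```

```bash
python3 - <<'E'
from h import *
st(); rel(TOP['a']-.024*U,RG)
p1=TOP['a']+.056*U
rel(p1,RG)
# slot 0deg world: upright
a=0;r=.0325;sl=CC+r*np.array([np.cos(np.radians(a-1)),np.sin(np.radians(a-1))])
p2=np.r_[sl,.31]; rel(p2,up(a),p1,RG); print(p2)
E
```

```text
t 3.53 p [ 0.4914 -0.055   0.1295] F [1.9 0.8 1.3] w 29.1 gf 24.98623778577894 q [-0.39  0.47  0.5   1.63 -0.07  1.57  0.34]
shift mm [-1.3 -0.3  1. ] dr [ 0.001  0.    -0.001] |deg| 0.1
shift mm [ -1.3  -0.3 -79. ] dr [ 0.001  0.    -0.001] |deg| 0.1
shift mm [ 233.9    3.9 -127.3] dr [-0.487  0.052  0.207] |deg| 30.5
[0.54049505 0.1934328  0.31      ]
```

Gripped at about 29–30 mm. Lift along the rod, then swing upright above the canister's world-0° slot.

Emit:
send_rows(xyz=[[0,0,-5],[0,0,-12],[0,0,-20],[0,0,-29],[0,0,-38],[0,0,-47],[0,0,-56],[0,0,-65],[0,0,-74],[0,0,-80]], dr=[[0,0,0],[0,0,0],[0,0,0],[0,0,0],[0,0,0],[0,0,0],[0,0,0],[0,0,0],[0,0,0],[0,0,0]])

```text
time: 4.37
position: [0.5286, -0.047, 0.2012]
tool_rot: [-1.752, -2.166, 0.539]
ft_force: [-0.6, -0.4, -1.7]
grip_width: 0.34
grip_force: 25.0
```

Emit:
send_rows(xyz=[[4,0,-20],[15,0,-45],[33,0,-70],[55,1,-90],[85,1,-105],[118,2,-115],[153,2,-122],[188,3,-126],[217,4,-128],[234,4,-128]], dr=[[-0.03,0.003,0.01],[-0.07,0.007,0.03],[-0.12,0.012,0.05],[-0.17,0.018,0.07],[-0.23,0.025,0.1],[-0.29,0.031,0.125],[-0.35,0.037,0.15],[-0.41,0.044,0.175],[-0.46,0.049,0.196],[-0.487,0.052,0.207]])

```text
time: 5.2
position: [0.5394, 0.2, 0.3135]
tool_rot: [-2.218, -2.224, -0.009]
ft_force: [-0.5, 0.2, -2.6]
grip_width: 0.34
grip_force: 25.0
```

```bash
python3 - <<'E'
from h import *
st(); rel(np.array([.5405,.1934,.31]),up(0))
a=get_image("scene");b=get_image("top")
s=get_state()['position']
print(proj("scene",s),proj("top",s),proj("scene",s-[0,0,.1]),proj("top",s-[0,0,.1]))
i=np.hstack([cv2.resize(x[y:y+150,z:z+133],(400,450),interpolation=cv2.INTER_CUBIC) for x,y,z in((a,110,320),(b,170,150))])
cv2.imwrite("pics/over1.png",i[:,:,::-1])
E
```

```text
t 5.2 p [0.5394 0.2    0.3135] F [-0.5  0.2 -2.6] w 29.6 gf 24.985077255405486 q [-0.76  0.13  0.41  1.54 -0.06  1.47 -0.35]
shift mm [-6.6  1.1  3.5] dr [ 0.004 -0.005  0.003] |deg| 0.4
[415.08589923 160.32842327] [197.98114205 213.63434848] [403.0513502  192.72178428] [209.8373736  219.36921151]
```

View pics/over1.png

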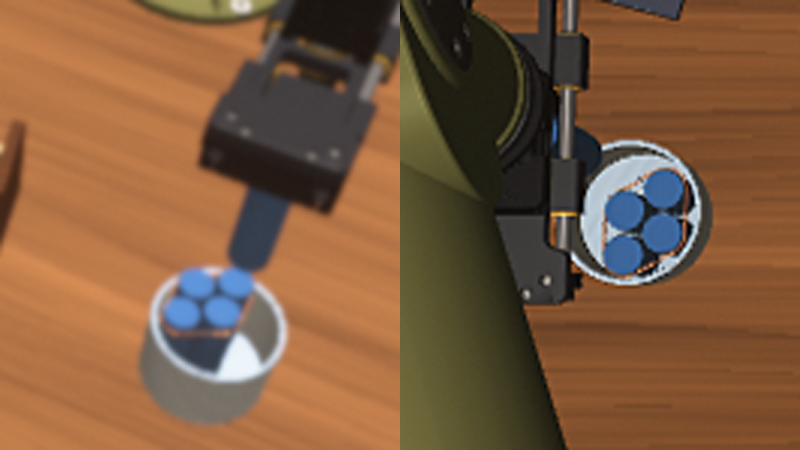

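The rod hangs upright above the canister, and its lower end is visible at about (403,195) in the scene view. The arm was still settling, so I'll re-read.

```bash
python3 - <<'E'
from h import *
st(); rel(np.array([.5405,.1934,.222]),up(0))
E
```

```text
t 5.3 p [0.5386 0.2004 0.3128] F [ 0.1 -0.7 -1.5] w 29.5 gf 24.986702352762222 q [-0.76  0.13  0.41  1.54 -0.06  1.47 -0.35]
shift mm [-7.3  1.7 90.8] dr [ 0.001 -0.004  0.007] |deg| 0.5
```

Emit:
send_rows(xyz=[[-4,1,6],[-7.3,1.7,16],[-7.3,1.7,28],[-7.3,1.7,42],[-7.3,1.7,56],[-7.3,1.7,70],[-7.3,1.7,82],[-7.3,1.7,89],[-7.3,1.7,91],[-7.3,1.7,91]], dr=[[0,0,0],[0,-0.004,0.007],[0,-0.004,0.007],[0,-0.004,0.007],[0,-0.004,0.007],[0,-0.004,0.007],[0,-0.004,0.007],[0,-0.004,0.007],[0,-0.004,0.007],[0,-0.004,0.007]])

```text
time: 6.13
position: [0.5427, 0.1871, 0.2192]
tool_rot: [2.229, 2.21, -0.007]
ft_force: [-0.9, 0.4, -1.4]
grip_width: 0.342
grip_force: 25.0
```

```bash
python3 - <<'E'
from h import *
st(); rel(np.array([.5405,.1934,.222]),up(0))
a=get_image("scene");b=get_image("top")
s=get_state()['position'];bt=s-[0,0,.117]
for n in("scene","top"):print(n,proj(n,s-[0,0,.03]).round(1),proj(n,bt).round(1), "slot floor",proj(n,[.540,.194,.005]).round(1))
i=np.hstack([cv2.resize(x[y:y+75,z:z+66],(400,450),interpolation=cv2.INTER_CUBIC) for x,y,z in((a,170,355),(b,205,190))])
cv2.imwrite("pics/over2.png",i[:,:,::-1])
E
```

```text
t 6.13 p [0.5427 0.1871 0.2192] F [-0.9  0.4 -1.4] w 29.8 gf 24.985831822268665 q [-0.75  0.18  0.41  1.69 -0.07  1.3  -0.33]
shift mm [ 6.3 -2.3 -2.8] dr [-0.001  0.005 -0.009] |deg| 0.6
scene [394.2 198.3] [386.6 220.4] slot floor [382.1 241.5]
top [218.6 218.2] [226.2 222.3] slot floor [230.6 227.6]
```

View pics/over2.png

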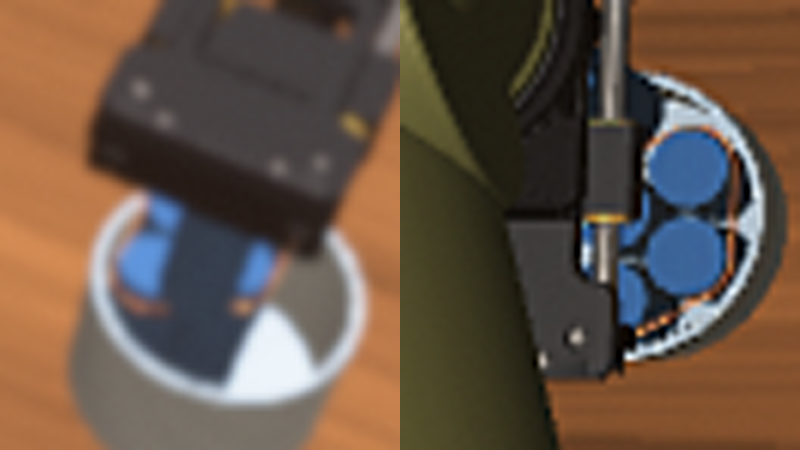

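The rod end is just above the rim. The pose undershoot earlier was lag, so the arm ended 6 mm past the slot. I'll correct that and check the rod's edges against the prediction in the scene view.

Emit:
send_rows(xyz=[[3,-1,-1],[6.3,-2.3,-3],[6.3,-2.3,-3],[6.3,-2.3,-3],[6.3,-2.3,-3],[6.3,-2.3,-3],[6.3,-2.3,-3],[6.3,-2.3,-3],[6.3,-2.3,-3],[6.3,-2.3,-3]], dr=[[0,0.005,-0.009],[0,0.005,-0.009],[0,0.005,-0.009],[0,0.005,-0.009],[0,0.005,-0.009],[0,0.005,-0.009],[0,0.005,-0.009],[0,0.005,-0.009],[0,0.005,-0.009],[0,0.005,-0.009]])

```text
time: 7.07
position: [0.5406, 0.194, 0.223]
tool_rot: [-2.22, -2.222, -0.001]
ft_force: [-0.5, 0.7, -1.7]
grip_width: 0.339
grip_force: 25.0
```

```bash
python3 - <<'E'
from h import *
st(); rel(np.array([.5405,.1934,.222]),up(0))
a=get_image("scene")
s=get_state()['position']
for z in(.195,.185,.175,.165,.155):
    x,y=proj("scene",[s[0],s[1],z]);print(z,round(x,1),round(y,1),[tuple(v) for v in a[int(round(y)),int(x)-10:int(x)+11]//4*1])
E
```

```text
t 7.07 p [0.5406 0.194  0.223 ] F [-0.5  0.7 -1.7] w 29.5 gf 24.985794962849468 q [-0.75  0.17  0.41  1.68 -0.07  1.3  -0.33]
shift mm [-0.6 -0.1  1. ] dr [-0.    -0.001  0.001] |deg| 0.1
0.195 398.0 197.3 [(np.uint8(9), np.uint8(6), np.uint8(5)), (np.uint8(9), np.uint8(6), np.uint8(5)), (np.uint8(9), np.uint8(6), np.uint8(5)), (np.uint8(9), np.uint8(7), np.uint8(6)), (np.uint8(9), np.uint8(7), np.uint8(6)), (np.uint8(9), np.uint8(7), np.uint8(6)), (np.uint8(10), np.uint8(7), np.uint8(6)), (np.uint8(10), np.uint8(7), np.uint8(7)), (np.uint8(10), np.uint8(8), np.uint8(7)), (np.uint8(10), np.uint8(8), np.uint8(7)), (np.uint8(11), np.uint8(8), np.uint8(8)), (np.uint8(12), np.uint8(10), np.uint8(9)), (np.uint8(12), np.uint8(11), np.uint8(10)), (np.uint8(13), np.uint8(11), np.uint8(11)), (np.uint8(15), np.uint8(13), np.uint8(13)), (np.uint8(17), np.uint8(15), np.uint8(15)), (np.uint8(19), np.uint8(17), np.uint8(17)), (np.uint8(23), np.uint8(21), np.uint8(21)), (np.uint8(27), np.uint8(25), np.uint8(24)), (np.uint8(26), np.uint8(24), np.uint8(24)), (np.uint8(22), np.uint8(21), np.uint8(20))
[... 2928 characters left out ...]
)), (np.uint8(13), np.uint8(15), np.uint8(19)), (np.uint8(13), np.uint8(15), np.uint8(18)), (np.uint8(13), np.uint8(15), np.uint8(18)), (np.uint8(13), np.uint8(15), np.uint8(18)), (np.uint8(13), np.uint8(15), np.uint8(19)), (np.uint8(13), np.uint8(15), np.uint8(19)), (np.uint8(13), np.uint8(15), np.uint8(18)), (np.uint8(13), np.uint8(14), np.uint8(18)), (np.uint8(12), np.uint8(14), np.uint8(17)), (np.uint8(12), np.uint8(13), np.uint8(15)), (np.uint8(11), np.uint8(12), np.uint8(13)), (np.uint8(11), np.uint8(10), np.uint8(11)), (np.uint8(11), np.uint8(9), np.uint8(9)), (np.uint8(13), np.uint8(10), np.uint8(8)), (np.uint8(13), np.uint8(9), np.uint8(7)), (np.uint8(11), np.uint8(8), np.uint8(7))]
```

```bash
python3 - <<'E'
from h import *
a=get_image("scene");s=get_state()['position']
for z in(.15,.14,.13,.12,.115):
    x,y=proj("scene",[s[0],s[1],z])
    r=a[int(round(y)),:,2].astype(int); x0=int(x)-9
    w=proj("scene",[s[0],s[1],z]); 
    print(z,round(x,1),round(y,1),x0,r[x0:x0+20].tolist())
E
```

```text
0.15 393.7 209.3 384 [154, 147, 136, 105, 81, 75, 75, 76, 76, 77, 77, 77, 77, 76, 74, 68, 63, 56, 54, 51]
0.14 392.8 211.8 383 [214, 198, 159, 107, 79, 74, 75, 76, 77, 77, 78, 78, 78, 78, 77, 79, 79, 82, 87, 94]
0.13 391.9 214.3 382 [219, 214, 195, 149, 97, 78, 75, 77, 77, 77, 79, 77, 79, 79, 77, 79, 92, 104, 102, 99]
0.12 391.0 216.7 381 [210, 207, 197, 165, 115, 82, 75, 75, 77, 77, 77, 78, 79, 78, 77, 78, 79, 86, 96, 101]
0.115 390.6 217.9 381 [187, 183, 169, 138, 100, 79, 75, 77, 77, 77, 77, 78, 77, 78, 77, 79, 81, 86, 95, 100]
```

Rod axis and prediction agree within about 0.4 px (≈1 mm). Lowering part way with a force check.

Emit:
send_rows(xyz=[[-0.3,0,4],[-0.6,0,8],[-0.6,0,12],[-0.6,0,16],[-0.6,0,20],[-0.6,0,24],[-0.6,0,28],[-0.6,0,31],[-0.6,0,34],[-0.6,0,34]], dr=[[0,0,0],[0,0,0],[0,0,0],[0,0,0],[0,0,0],[0,0,0],[0,0,0],[0,0,0],[0,0,0],[0,0,0]])

```text
time: 8.0
position: [0.5402, 0.1933, 0.1883]
tool_rot: [-2.219, -2.222, 0.001]
ft_force: [-0.9, 0.2, -2.6]
grip_width: 0.338
grip_force: 25.0
```

```bash
python3 - <<'E'
from h import *
st(); print(get_state()['torque'].round(2)); rel(np.array([.5405,.1934,.125]),up(0))
E
```

```text
t 8.0 p [0.5402 0.1933 0.1883] F [-0.9  0.2 -2.6] w 29.4 gf 24.985868430230767 q [-0.75  0.2   0.41  1.73 -0.08  1.24 -0.32]
[-0.08  0.09 -0.03]
shift mm [ 0.   0.3 63.3] dr [-0.001 -0.     0.001] |deg| 0.1
```

Bottom is at about 0.071, below the bundle tops, with no contact. Continuing.

Emit:
send_rows(xyz=[[0,0.3,7],[0,0.3,14],[0,0.3,21],[0,0.3,28],[0,0.3,35],[0,0.3,42],[0,0.3,48],[0,0.3,54],[0,0.3,58],[0,0.3,60]], dr=[[0,0,0],[0,0,0],[0,0,0],[0,0,0],[0,0,0],[0,0,0],[0,0,0],[0,0,0],[0,0,0],[0,0,0]])

```text
time: 8.83
position: [0.5406, 0.1934, 0.1282]
tool_rot: [-2.22, -2.222, 0.0]
ft_force: [-0.8, -0.4, -1.7]
grip_width: 0.339
grip_force: 25.0
```

Emit:
send_rows(xyz=[[0,0,1],[0,0,2],[0,0,3],[0,0,3.5],[0,0,4],[0,0,4.5],[0,0,5],[0,0,5.5],[0,0,6],[0,0,6]], dr=[[0,0,0],[0,0,0],[0,0,0],[0,0,0],[0,0,0],[0,0,0],[0,0,0],[0,0,0],[0,0,0],[0,0,0]])

```text
time: 9.67
position: [0.5409, 0.1935, 0.1229]
tool_rot: [-2.22, -2.222, -0.001]
ft_force: [-0.7, -0.4, -1.5]
grip_width: 0.339
grip_force: 25.0
```

```bash
python3 - <<'E'
from h import *
st(); rel(np.array([.5405,.1934,.122]),up(0))
E
```

```text
t 9.67 p [0.5409 0.1935 0.1229] F [-0.7 -0.4 -1.5] w 29.5 gf 24.985872111283243 q [-0.74  0.26  0.4   1.8  -0.11  1.11 -0.3 ]
shift mm [-0.1 -0.4  0.9] dr [-0.    -0.001  0.001] |deg| 0.1
```

Emit:
send_rows(xyz=[[0,0,0.4],[0,0,0.8],[0,0,1.2],[0,0,1.6],[0,0,2],[0,0,2.2],[0,0,2.5],[0,0,2.5],[0,0,2.5],[0,0,2.5]], dr=[[0,0,0],[0,0,0],[0,0,0],[0,0,0],[0,0,0],[0,0,0],[0,0,0],[0,0,0],[0,0,0],[0,0,0]])

```text
time: 10.5
position: [0.5409, 0.1935, 0.1205]
tool_rot: [-2.22, -2.222, -0.001]
ft_force: [0.3, -0.0, -2.3]
grip_width: 0.338
grip_force: 25.0
```

Emit:
send_rows(xyz=[[0,0,0.4],[0,0,0.8],[0,0,1.2],[0,0,1.6],[0,0,2],[0,0,2.2],[0,0,2.5],[0,0,2.5],[0,0,2.5],[0,0,2.5]], dr=[[0,0,0],[0,0,0],[0,0,0],[0,0,0],[0,0,0],[0,0,0],[0,0,0],[0,0,0],[0,0,0],[0,0,0]])

```text
time: 11.33
position: [0.5409, 0.1935, 0.118]
tool_rot: [-2.22, -2.222, -0.001]
ft_force: [0.3, 0.8, -2.4]
grip_width: 0.34
grip_force: 25.0
```

Emit:
send_rows(xyz=[[0,0,0.4],[0,0,0.8],[0,0,1.2],[0,0,1.6],[0,0,2],[0,0,2.2],[0,0,2.5],[0,0,2.5],[0,0,2.5],[0,0,2.5]], dr=[[0,0,0],[0,0,0],[0,0,0],[0,0,0],[0,0,0],[0,0,0],[0,0,0],[0,0,0],[0,0,0],[0,0,0]])

```text
time: 12.17
position: [0.5409, 0.1935, 0.1156]
tool_rot: [-2.22, -2.222, -0.001]
ft_force: [0.4, -0.6, -1.8]
grip_width: 0.341
grip_force: 25.0
```

```bash
python3 - <<'E'
from h import *
st(); print(get_state()['torque'].round(2))
a=get_image("scene")
i=cv2.resize(a[160:270,340:450],(550,550),interpolation=cv2.INTER_CUBIC)
cv2.imwrite("pics/down1.png",i[:,:,::-1])
E
```

```text
t 12.17 p [0.5409 0.1935 0.1156] F [ 0.4 -0.6 -1.8] w 29.6 gf 24.98593860771507 q [-0.73  0.26  0.4   1.81 -0.11  1.09 -0.3 ]
[-0.09  0.02 -0.01]
```

View pics/down1.png

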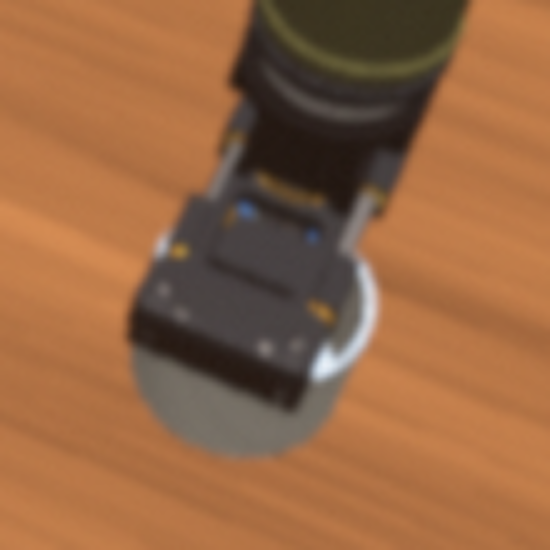

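The gripper body hides the rod, and the force still shows the rod's full weight hanging. Lowering more.

Emit:
send_rows(xyz=[[0,0,0.4],[0,0,0.8],[0,0,1.2],[0,0,1.6],[0,0,2],[0,0,2.2],[0,0,2.5],[0,0,2.5],[0,0,2.5],[0,0,2.5]], dr=[[0,0,0],[0,0,0],[0,0,0],[0,0,0],[0,0,0],[0,0,0],[0,0,0],[0,0,0],[0,0,0],[0,0,0]])

```text
time: 13.05
position: [0.5412, 0.1937, 0.1145]
tool_rot: [-2.22, -2.222, -0.002]
ft_force: [-2.9, -0.7, 7.4]
grip_width: 0.339
grip_force: 25.0
```

Contact at TCP z 0.1145 (Fz jumped by about 9 N): the rod stands on the floor, gripped about 6 mm lower than planned. Ease off, release, retreat straight up.

Emit:
send_rows(xyz=[[0,0,-0.5],[0,0,-1],[0,0,-1],[0,0,-1],[0,0,-1],[0,0,-1],[0,0,-1],[0,0,-1],[0,0,-1],[0,0,-1]], dr=[[0,0,0],[0,0,0],[0,0,0],[0,0,0],[0,0,0],[0,0,0],[0,0,0],[0,0,0],[0,0,0],[0,0,0]], jaw=46)

```text
time: 13.88
position: [0.5409, 0.1935, 0.114]
tool_rot: [-2.22, -2.222, -0.001]
ft_force: [-0.3, 0.2, -0.1]
grip_width: 0.532
grip_force: 0.0
```

Emit:
send_rows(xyz=[[0,0,-6],[0,0,-16],[0,0,-28],[0,0,-42],[0,0,-60],[0,0,-80],[0,0,-105],[0,0,-130],[0,0,-145],[0,0,-145]], dr=[[0,0,0],[0,0,0],[0,0,0],[0,0,0],[0,0,0],[0,0,0],[0,0,0],[0,0,0],[0,0,0],[0,0,0]])

```text
time: 14.72
position: [0.5432, 0.194, 0.2648]
tool_rot: [2.219, 2.221, 0.014]
ft_force: [0.4, -0.1, -0.1]
grip_width: 0.526
grip_force: 0.0
```

```bash
python3 - <<'E'
from h import *
st(); pg=TOP['b']+.06*U;rel(pg,RG); pb=TOP['b']-.018*U
rel(pb,RG,pg,RG)
E
```

```text
t 14.72 p [0.5432 0.194  0.2648] F [ 0.4 -0.1 -0.1] w 45.8 gf 0.0 q [-0.75  0.15  0.41  1.62 -0.06  1.37 -0.34]
shift mm [-305.2   -0.9   60.3] dr [ 0.495 -0.056 -0.205] |deg| 30.9
shift mm [ 0. -0. 78.] dr [0. 0. 0.] |deg| 0.0
```

Released, with force back to zero. On to rod b's pre-grasp.

Emit:
send_rows(xyz=[[-15,0,0],[-45,0,3],[-82,0,9],[-120,0,16],[-158,0,24],[-197,1,33],[-236,1,42],[-275,1,50],[-305,1,55],[-305,1,55]], dr=[[0.02,-0.003,-0.01],[0.07,-0.008,-0.03],[0.13,-0.015,-0.055],[0.19,-0.022,-0.08],[0.26,-0.029,-0.107],[0.32,-0.036,-0.133],[0.39,-0.044,-0.16],[0.45,-0.051,-0.186],[0.491,-0.055,-0.203],[0.491,-0.055,-0.203]], jaw=60)

```text
time: 15.55
position: [0.5405, -0.1192, 0.2014]
tool_rot: [-1.759, -2.15, 0.557]
ft_force: [-0.9, -0.1, 1.2]
grip_width: 0.687
grip_force: 0.0
```

Emit:
send_rows(xyz=[[0,0,0],[0,0,0],[0,0,0],[0,0,0],[0,0,0],[0,0,0],[0,0,0],[0,0,0],[0,0,0],[0,0,0]], dr=[[0,0,0],[0,0,0],[0,0,0],[0,0,0],[0,0,0],[0,0,0],[0,0,0],[0,0,0],[0,0,0],[0,0,0]])

```text
time: 16.38
position: [0.5422, -0.1115, 0.2038]
tool_rot: [-1.752, -2.162, 0.547]
ft_force: [0.1, 0.6, -0.7]
grip_width: 0.69
grip_force: 0.0
```

```bash
python3 - <<'E'
from h import *
st(); rel(TOP['b']-.018*U,RG)
a=get_image("scene");b=get_image("top")
i=np.hstack([cv2.resize(x[y:y+75,z:z+66],(400,450),interpolation=cv2.INTER_CUBIC) for x,y,z in((a,180,355),(b,205,190))])
cv2.imwrite("pics/can1.png",i[:,:,::-1])
E
```

```text
t 16.38 p [ 0.5422 -0.1115  0.2038] F [ 0.1  0.6 -0.7] w 60.0 gf 0.0 q [-0.31  0.53  0.55  1.4  -0.06  1.73  0.45]
shift mm [ 0.6  1.5 78.3] dr [-0.004  0.002 -0.003] |deg| 0.3
```

View pics/can1.png

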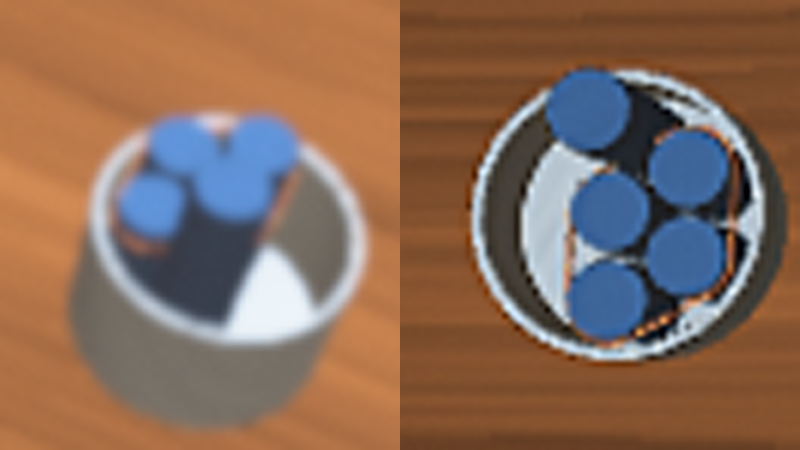

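Rod 1 stands in its slot: its top is at crop (588,110), beside the bundle's right rod at (688,165). Grasping rod b.

Emit:
send_rows(xyz=[[0,0.5,9],[0.6,1.5,18],[0.6,1.5,27],[0.6,1.5,36],[0.6,1.5,45],[0.6,1.5,54],[0.6,1.5,63],[0.6,1.5,72],[0.6,1.5,78],[0.6,1.5,78]], dr=[[-0.004,0.002,-0.003],[-0.004,0.002,-0.003],[-0.004,0.002,-0.003],[-0.004,0.002,-0.003],[-0.004,0.002,-0.003],[-0.004,0.002,-0.003],[-0.004,0.002,-0.003],[-0.004,0.002,-0.003],[-0.004,0.002,-0.003],[-0.004,0.002,-0.003]])

```text
time: 17.32
position: [0.5061, -0.1186, 0.1332]
tool_rot: [-1.749, -2.163, 0.541]
ft_force: [0.0, 0.1, 0.2]
grip_width: 0.685
grip_force: 0.0
```

Emit:
send_rows(xyz=[[0,0,0],[0,0,0],[0,0,0],[0,0,0],[0,0,0],[0,0,0],[0,0,0],[0,0,0],[0,0,0],[0,0,0]], dr=[[0,0,0],[0,0,0],[0,0,0],[0,0,0],[0,0,0],[0,0,0],[0,0,0],[0,0,0],[0,0,0],[0,0,0]], jaw=20)

```text
time: 18.15
position: [0.5078, -0.1185, 0.1344]
tool_rot: [-1.751, -2.166, 0.539]
ft_force: [2.3, -0.2, -0.3]
grip_width: 0.339
grip_force: 25.0
```

Emit:
send_rows(xyz=[[0,0,-4],[0,0,-10],[0,0,-18],[0,0,-27],[0,0,-37],[0,0,-47],[0,0,-58],[0,0,-68],[0,0,-76],[0,0,-80]], dr=[[0,0,0],[0,0,0],[0,0,0],[0,0,0],[0,0,0],[0,0,0],[0,0,0],[0,0,0],[0,0,0],[0,0,0]])

```text
time: 18.98
position: [0.5452, -0.1106, 0.2062]
tool_rot: [-1.751, -2.167, 0.539]
ft_force: [-0.7, 0.1, -3.4]
grip_width: 0.337
grip_force: 25.0
```

```bash
python3 - <<'E'
from h import *
st()
c=lambda p,o:((p[0]+.5)*66/400-.5+o[0],(p[1]+.5)/6-.5+o[1])
print("top: rod1",onz("top",c((188,110),(190,205)),.145),"centre",onz("top",c((208,210),(190,205)),.092),"C",onz("top",c((288,257),(190,205)),.092),"B",onz("top",c((288,165),(190,205)),.092),"D",onz("top",c((206,300),(190,205)),.092))
print("scene rod1",onz("scene",c((235,183),(355,180)),.145))
# rod b -> world 120 deg slot
a=120;sl=CC+.0325*np.array([np.cos(np.radians(a+1)),np.sin(np.radians(a+1))])
print(sl)
p0=get_state()['position']
m=np.array([.53,.0,.32]);rel(m,up(40));rel(np.r_[sl,.31],up(120-180),m,up(40));rel(np.r_[sl,.31],up(120),m,up(40))
E
```

```text
t 18.98 p [ 0.5452 -0.1106  0.2062] F [-0.7  0.1 -3.4] w 29.3 gf 24.994192351587117 q [-0.31  0.53  0.55  1.39 -0.06  1.73  0.45]
top: rod1 [0.53804848 0.19194368 0.145     ] centre [0.5065195 0.1934653 0.092    ] C [0.48960943 0.16430566 0.092     ] B [0.52296672 0.1652229  0.092     ] D [0.47404866 0.1931548  0.092     ]
scene rod1 [0.53918865 0.19383045 0.145     ]
[0.49126126 0.22185794]
shift mm [ 111.3  -45.9 -104.5] dr [-0.478 -0.118 -0.477] |deg| 39.3
shift mm [194.9 112.9  10. ] dr [0.    0.    1.745] |deg| 100.0
shift mm [194.9 112.9  10. ] dr [ 0.     0.    -1.396] |deg| 80.0
```

Rod 1's known place calibrates the cameras: the canister centre is nearer (0.510,0.1945). Rod b goes to the 120° slot, via an upright waypoint.

```bash
sed -i 's/^CC=.*/CC=np.array([.510,.1945])/' h.py; python3 - <<'E'
from h import *
m=np.array([.53,.0,.32]);rel(m,up(-20)); rel(np.array([.4935,.222,.31]),up(-60),m,up(-20))
E
```

```text
shift mm [ 111.3  -45.9 -104.5] dr [-0.474  0.137  0.549] |deg| 42.3
shift mm [ 196.1 -110.2   10. ] dr [0.    0.    0.698] |deg| 40.0
```

Emit:
send_rows(xyz=[[3,-1,-15],[10,-4,-32],[22,-9,-50],[36,-15,-66],[52,-21,-80],[70,-29,-92],[88,-36,-100],[102,-42,-104],[111,-46,-104.5],[111,-46,-104.5]], dr=[[-0.03,0.01,0.035],[-0.08,0.024,0.095],[-0.14,0.04,0.16],[-0.2,0.057,0.23],[-0.26,0.075,0.3],[-0.32,0.092,0.37],[-0.38,0.11,0.44],[-0.43,0.124,0.5],[-0.474,0.137,0.549],[-0.474,0.137,0.549]])

```text
time: 19.82
position: [0.5272, 0.0017, 0.3204]
tool_rot: [-2.569, -1.803, -0.003]
ft_force: [0.7, -1.1, -3.2]
grip_width: 0.341
grip_force: 25.0
```

Emit:
send_rows(xyz=[[12,-7,0],[38,-21,2],[66,-37,3],[94,-53,5],[122,-69,6],[150,-84,8],[175,-98,9],[190,-107,10],[196,-110,10],[196,-110,10]], dr=[[0,0,0.04],[0,0,0.12],[0,0,0.22],[0,0,0.32],[0,0,0.42],[0,0,0.52],[0,0,0.61],[0,0,0.67],[0,0,0.698],[0,0,0.698]])

```text
time: 20.65
position: [0.4921, 0.2232, 0.3078]
tool_rot: [3.033, 0.819, -0.008]
ft_force: [0.5, -0.2, -4.1]
grip_width: 0.338
grip_force: 25.0
```

```bash
python3 - <<'E'
from h import *
st(); get_image("top");st(); rel(np.array([.4935,.222,.226]),up(-60))
E
```

```text
t 20.65 p [0.4921 0.2232 0.3078] F [ 0.5 -0.2 -4.1] w 29.4 gf 24.994522305205464 q [-0.83  0.06  0.38  1.63 -0.02  1.46 -1.5 ]
t 20.7 p [0.4928 0.2212 0.3081] F [ 0.7 -0.7 -2.7] w 29.2 gf 24.993725074455142 q [-0.83  0.06  0.38  1.63 -0.02  1.46 -1.49]
shift mm [ 1.4 -0.3 82. ] dr [-0.     0.005  0.002] |deg| 0.3
```

Emit:
send_rows(xyz=[[1,0,8],[1,0,20],[1,0,34],[1,0,50],[1,0,64],[1,0,74],[1,0,80],[1,0,82],[1,0,82],[1,0,82]], dr=[[0,0.005,0.002],[0,0.005,0.002],[0,0.005,0.002],[0,0.005,0.002],[0,0.005,0.002],[0,0.005,0.002],[0,0.005,0.002],[0,0.005,0.002],[0,0.005,0.002],[0,0.005,0.002]])

```text
time: 21.53
position: [0.494, 0.2219, 0.2276]
tool_rot: [-3.033, -0.809, -0.006]
ft_force: [0.1, 0.3, -2.2]
grip_width: 0.334
grip_force: 25.0
```

```bash
python3 - <<'E'
from h import *
get_image("top");get_image("top");st(); rel(np.array([.4935,.222,.186]),up(-60))
E
```

```text
t 21.63 p [0.4941 0.2221 0.2279] F [ 0.6  0.1 -2.6] w 29.4 gf 24.99367863871157 q [-0.83  0.09  0.38  1.76 -0.04  1.3  -1.49]
shift mm [-0.8 -0.1 41.9] dr [-0.001 -0.005 -0.002] |deg| 0.3
```

Emit:
send_rows(xyz=[[-0.6,0,4],[-0.6,0,9],[-0.6,0,14],[-0.6,0,19],[-0.6,0,24],[-0.6,0,29],[-0.6,0,34],[-0.6,0,39],[-0.6,0,42],[-0.6,0,42]], dr=[[0,-0.004,0],[0,-0.004,0],[0,-0.004,0],[0,-0.004,0],[0,-0.004,0],[0,-0.004,0],[0,-0.004,0],[0,-0.004,0],[0,-0.004,0],[0,-0.004,0]])

```text
time: 22.47
position: [0.4927, 0.2215, 0.1841]
tool_rot: [-3.035, -0.81, 0.004]
ft_force: [-0.8, -0.3, -3.7]
grip_width: 0.34
grip_force: 25.0
```

No contact, and the rod end is below the bundle tops. Continuing.

Emit:
send_rows(xyz=[[0,0,6],[0,0,13],[0,0,20],[0,0,27],[0,0,34],[0,0,41],[0,0,48],[0,0,54],[0,0,58],[0,0,58]], dr=[[0,0,0],[0,0,0],[0,0,0],[0,0,0],[0,0,0],[0,0,0],[0,0,0],[0,0,0],[0,0,0],[0,0,0]])

```text
time: 23.3
position: [0.4925, 0.2215, 0.1259]
tool_rot: [-3.035, -0.81, 0.004]
ft_force: [-0.5, -0.1, -2.5]
grip_width: 0.337
grip_force: 25.0
```

Emit:
send_rows(xyz=[[0,0,0.4],[0,0,0.8],[0,0,1.2],[0,0,1.6],[0,0,2],[0,0,2.4],[0,0,2.8],[0,0,3],[0,0,3],[0,0,3]], dr=[[0,0,0],[0,0,0],[0,0,0],[0,0,0],[0,0,0],[0,0,0],[0,0,0],[0,0,0],[0,0,0],[0,0,0]])

```text
time: 24.13
position: [0.4931, 0.2218, 0.124]
tool_rot: [-3.034, -0.81, 0.001]
ft_force: [-0.8, -0.1, -2.8]
grip_width: 0.339
grip_force: 25.0
```

Emit:
send_rows(xyz=[[0,0,0.4],[0,0,0.8],[0,0,1.2],[0,0,1.6],[0,0,2],[0,0,2.2],[0,0,2.5],[0,0,2.5],[0,0,2.5],[0,0,2.5]], dr=[[0,0,0],[0,0,0],[0,0,0],[0,0,0],[0,0,0],[0,0,0],[0,0,0],[0,0,0],[0,0,0],[0,0,0]])

```text
time: 24.97
position: [0.4931, 0.2218, 0.1215]
tool_rot: [-3.034, -0.81, 0.001]
ft_force: [0.3, -0.4, -3.1]
grip_width: 0.34
grip_force: 25.0
```

Emit:
send_rows(xyz=[[0,0,0.4],[0,0,0.8],[0,0,1.2],[0,0,1.6],[0,0,2],[0,0,2.2],[0,0,2.5],[0,0,2.5],[0,0,2.5],[0,0,2.5]], dr=[[0,0,0],[0,0,0],[0,0,0],[0,0,0],[0,0,0],[0,0,0],[0,0,0],[0,0,0],[0,0,0],[0,0,0]])

```text
time: 25.8
position: [0.4935, 0.222, 0.1203]
tool_rot: [-3.034, -0.809, -0.0]
ft_force: [-1.7, -1.6, 6.3]
grip_width: 0.339
grip_force: 25.0
```

Floor contact at the expected height (0.1203). Ease off, release, rise.

Emit:
send_rows(xyz=[[0,0,-0.5],[0,0,-1],[0,0,-1],[0,0,-1],[0,0,-1],[0,0,-1],[0,0,-1],[0,0,-1],[0,0,-1],[0,0,-1]], dr=[[0,0,0],[0,0,0],[0,0,0],[0,0,0],[0,0,0],[0,0,0],[0,0,0],[0,0,0],[0,0,0],[0,0,0]], jaw=46)

```text
time: 26.63
position: [0.4931, 0.2218, 0.12]
tool_rot: [-3.034, -0.809, 0.001]
ft_force: [-0.3, 0.0, 0.2]
grip_width: 0.525
grip_force: 0.0
```

Emit:
send_rows(xyz=[[0,0,-6],[0,0,-16],[0,0,-28],[0,0,-42],[0,0,-60],[0,0,-80],[0,0,-105],[0,0,-130],[0,0,-140],[0,0,-140]], dr=[[0,0,0],[0,0,0],[0,0,0],[0,0,0],[0,0,0],[0,0,0],[0,0,0],[0,0,0],[0,0,0],[0,0,0]])

```text
time: 27.47
position: [0.4949, 0.2224, 0.2639]
tool_rot: [-3.032, -0.809, -0.009]
ft_force: [-0.1, -0.3, -0.1]
grip_width: 0.531
grip_force: 0.0
```

```bash
python3 - <<'E'
from h import *
get_image("top");get_image("top");st(); m=np.array([.55,.0,.27]);rel(m,up(-20)); pg=TOP['c']+.066*U;rel(pg,RG,m,up(-20))
E
```

```text
t 27.57 p [0.4931 0.2217 0.2598] F [ 0.2  0.5 -0.8] w 45.8 gf 0.0 q [-0.83  0.07  0.38  1.71 -0.03  1.37 -1.49]
shift mm [-61.1 220.5 -10.5] dr [-0.002 -0.    -0.7  ] |deg| 40.1
shift mm [-159.4   67.9   61.7] dr [ 0.476 -0.137 -0.549] |deg| 42.4
```

Emit:
send_rows(xyz=[[-4,14,-1],[-12,42,-2],[-20,72,-3],[-28,103,-5],[-37,134,-6],[-46,165,-8],[-54,195,-9],[-59,213,-10],[-61,220,-10],[-61,220,-10]], dr=[[0,0,-0.04],[0,0,-0.12],[0,0,-0.22],[0,0,-0.32],[0,0,-0.42],[0,0,-0.52],[0,0,-0.61],[0,0,-0.67],[0,0,-0.7],[0,0,-0.7]], jaw=60)

```text
time: 28.4
position: [0.5492, -0.0026, 0.2679]
tool_rot: [-2.576, -1.795, 0.006]
ft_force: [0.4, -0.1, -1.4]
grip_width: 0.69
grip_force: 0.0
```

Emit:
send_rows(xyz=[[-10,4,4],[-28,12,11],[-50,21,19],[-72,31,28],[-95,40,37],[-117,50,45],[-137,58,53],[-151,64,58],[-159,68,62],[-159,68,62]], dr=[[0.03,-0.01,-0.035],[0.08,-0.024,-0.095],[0.15,-0.042,-0.17],[0.21,-0.06,-0.245],[0.28,-0.08,-0.32],[0.34,-0.098,-0.395],[0.4,-0.115,-0.46],[0.45,-0.13,-0.52],[0.476,-0.137,-0.549],[0.476,-0.137,-0.549]])

```text
time: 29.23
position: [0.5585, -0.1721, 0.2035]
tool_rot: [-1.746, -2.159, 0.546]
ft_force: [-0.6, -0.0, -0.8]
grip_width: 0.686
grip_force: 0.0
```

```bash
python3 - <<'E'
from h import *
get_image("top");get_image("top");a=get_image("scene");b=get_image("top");st(); rel(TOP['c']-.018*U,RG)
i=np.hstack([cv2.resize(x[y:y+75,z:z+66],(400,450),interpolation=cv2.INTER_CUBIC) for x,y,z in((a,180,355),(b,205,190))])
cv2.imwrite("pics/can2.png",i[:,:,::-1])
E
```

```text
t 29.43 p [ 0.5593 -0.1707  0.2077] F [-0.7 -0.1  1.1] w 59.8 gf 0.0 q [-0.22  0.58  0.57  1.32 -0.06  1.75  0.55]
shift mm [-2.4 -0.7 83.7] dr [-0.    -0.002  0.001] |deg| 0.1
```

View pics/can2.png

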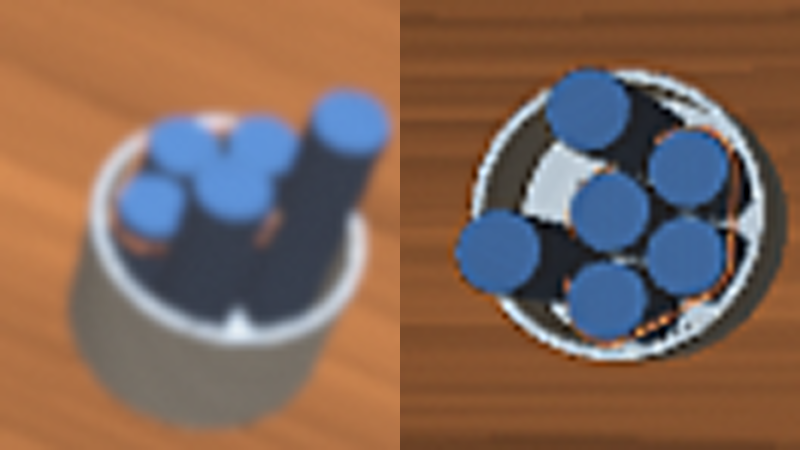

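Both rods stand upright in their slots, and the middle gap shows white floor. Grasping rod c.

Emit:
send_rows(xyz=[[-1,-0.4,5],[-2.4,-0.7,14],[-2.4,-0.7,24],[-2.4,-0.7,34],[-2.4,-0.7,45],[-2.4,-0.7,56],[-2.4,-0.7,67],[-2.4,-0.7,77],[-2.4,-0.7,83],[-2.4,-0.7,83]], dr=[[0,0,0],[0,0,0],[0,0,0],[0,0,0],[0,0,0],[0,0,0],[0,0,0],[0,0,0],[0,0,0],[0,0,0]])

```text
time: 30.27
position: [0.5197, -0.1826, 0.1333]
tool_rot: [-1.748, -2.162, 0.541]
ft_force: [1.1, -0.4, 1.1]
grip_width: 0.693
grip_force: 0.0
```

Emit:
send_rows(xyz=[[0,0,0],[0,0,0],[0,0,0],[0,0,0],[0,0,0],[0,0,0],[0,0,0],[0,0,0],[0,0,0],[0,0,0]], dr=[[0,0,0],[0,0,0],[0,0,0],[0,0,0],[0,0,0],[0,0,0],[0,0,0],[0,0,0],[0,0,0],[0,0,0]], jaw=20)

```text
time: 31.1
position: [0.5215, -0.1825, 0.1347]
tool_rot: [-1.749, -2.165, 0.539]
ft_force: [1.7, -0.5, -0.2]
grip_width: 0.336
grip_force: 25.0
```

Emit:
send_rows(xyz=[[0,0,-4],[0,0,-10],[0,0,-18],[0,0,-27],[0,0,-37],[0,0,-47],[0,0,-58],[0,0,-68],[0,0,-76],[0,0,-80]], dr=[[0,0,0],[0,0,0],[0,0,0],[0,0,0],[0,0,0],[0,0,0],[0,0,0],[0,0,0],[0,0,0],[0,0,0]])

```text
time: 31.93
position: [0.5589, -0.1748, 0.2066]
tool_rot: [-1.75, -2.166, 0.539]
ft_force: [0.9, 0.6, -2.7]
grip_width: 0.34
grip_force: 25.0
```

```bash
python3 - <<'E'
from h import *
get_image("top");st()
c=lambda p,o:((p[0]+.5)*66/400-.5+o[0],(p[1]+.5)/6-.5+o[1])
r=[onz("top",c(p,(190,205)),.145) for p in((188,110),(98,250))]+[onz("top",c((208,210),(190,205)),.092)]
print([(v+[.003,.0015,0]).round(4) for v in r],np.linalg.norm(r[0]-r[1]))
m=np.array([.54,.0,.33]);rel(m,up(40));rel(np.array([.5257,.222,.32]),up(60),m,up(40))
E
```

```text
t 31.98 p [ 0.559  -0.1748  0.2066] F [ 0.2 -0.1 -1.7] w 29.4 gf 24.993972214870155 q [-0.22  0.59  0.57  1.32 -0.06  1.74  0.55]
[array([0.541 , 0.1934, 0.145 ]), array([0.4926, 0.2224, 0.145 ]), array([0.5095, 0.195 , 0.092 ])] 0.056444874164749144
shift mm [ 174.9  -41.8 -117.4] dr [-0.478 -0.119 -0.477] |deg| 39.3
shift mm [179.3 131.7  10. ] dr [ 0.     0.    -0.349] |deg| 20.0
```

Emit:
send_rows(xyz=[[5,-1,-15],[15,-4,-35],[33,-8,-55],[55,-13,-74],[80,-19,-90],[108,-26,-103],[137,-33,-112],[160,-38,-116],[175,-42,-117],[175,-42,-117]], dr=[[-0.03,-0.008,-0.03],[-0.08,-0.02,-0.08],[-0.14,-0.035,-0.14],[-0.2,-0.05,-0.2],[-0.26,-0.065,-0.26],[-0.32,-0.08,-0.32],[-0.38,-0.095,-0.38],[-0.44,-0.11,-0.44],[-0.478,-0.119,-0.477],[-0.478,-0.119,-0.477]])

```text
time: 32.82
position: [0.5366, 0.003, 0.33]
tool_rot: [-1.319, -2.849, -0.006]
ft_force: [-0.2, 0.3, -2.3]
grip_width: 0.34
grip_force: 25.0
```

Emit:
send_rows(xyz=[[11,8,0],[34,25,2],[60,44,3],[86,63,5],[112,82,6],[138,101,8],[161,118,9],[174,128,10],[179,132,10],[179,132,10]], dr=[[0,0,-0.02],[0,0,-0.06],[0,0,-0.11],[0,0,-0.16],[0,0,-0.21],[0,0,-0.26],[0,0,-0.31],[0,0,-0.335],[0,0,-0.349],[0,0,-0.349]])

```text
time: 33.65
position: [0.5249, 0.2229, 0.3177]
tool_rot: [-0.81, -3.032, 0.003]
ft_force: [0.1, -0.1, -3.1]
grip_width: 0.336
grip_force: 25.0
```

```bash
python3 - <<'E'
from h import *
for _ in range(4):get_image("top")
st(); rel(np.array([.5257,.222,.268]),up(60))
E
```

```text
t 33.85 p [0.5258 0.2192 0.3189] F [ 0.7 -0.1 -2.8] w 29.6 gf 24.993719053454697 q [-0.66  0.12  0.24  1.54 -0.03  1.49  0.63]
shift mm [ 1.4  2.4 50.9] dr [-0.001 -0.001 -0.005] |deg| 0.3
```

Emit:
send_rows(xyz=[[0.7,1.2,6],[1.4,2.4,16],[1.4,2.4,28],[1.4,2.4,40],[1.4,2.4,48],[1.4,2.4,51],[1.4,2.4,51],[1.4,2.4,51],[1.4,2.4,51],[1.4,2.4,51]], dr=[[0,0,-0.005],[0,0,-0.005],[0,0,-0.005],[0,0,-0.005],[0,0,-0.005],[0,0,-0.005],[0,0,-0.005],[0,0,-0.005],[0,0,-0.005],[0,0,-0.005]])

```text
time: 34.68
position: [0.5252, 0.2249, 0.2683]
tool_rot: [-0.806, -3.035, -0.001]
ft_force: [-0.9, -0.1, -3.5]
grip_width: 0.334
grip_force: 25.0
```

```bash
python3 - <<'E'
from h import *
for _ in range(2):get_image("top")
st(); rel(np.array([.5257,.222,.243]),up(60))
E
```

```text
t 34.78 p [0.5251 0.2248 0.2681] F [ 0.2  0.1 -2. ] w 29.7 gf 24.993765796534717 q [-0.66  0.14  0.23  1.62 -0.03  1.39  0.63]
shift mm [-2.  -2.2 25.1] dr [ 0.    -0.002  0.005] |deg| 0.3
```

Correct the lateral position first, then enter between the two rods.

Emit:
send_rows(xyz=[[-1,-1,0],[-2,-2,0],[-2,-2,0],[-2,-2,2],[-2,-2,5],[-2,-2,9],[-2,-2,13],[-2,-2,17],[-2,-2,21],[-2,-2,23]], dr=[[0,0,0.005],[0,-0.002,0.005],[0,-0.002,0.005],[0,-0.002,0.005],[0,-0.002,0.005],[0,-0.002,0.005],[0,-0.002,0.005],[0,-0.002,0.005],[0,-0.002,0.005],[0,-0.002,0.005]])

```text
time: 35.62
position: [0.5252, 0.2218, 0.2436]
tool_rot: [-0.813, -3.033, 0.002]
ft_force: [-0.7, -0.7, -2.9]
grip_width: 0.335
grip_force: 25.0
```

```bash
python3 - <<'E'
from h import *
st(); print(get_state()['torque'].round(2)); rel(np.array([.5257,.222,.19]),up(60))
E
```

```text
t 35.62 p [0.5252 0.2218 0.2436] F [-0.7 -0.7 -2.9] w 29.2 gf 24.9937941133976 q [-0.66  0.15  0.23  1.66 -0.03  1.34  0.63]
[ 0.03  0.01 -0.02]
shift mm [-0.4  0.5 53.6] dr [-0.002 -0.001 -0.   ] |deg| 0.1
```

Emit:
send_rows(xyz=[[-0.3,0.3,3],[-0.3,0.3,7],[-0.3,0.3,11],[-0.3,0.3,15],[-0.3,0.3,19],[-0.3,0.3,23],[-0.3,0.3,27],[-0.3,0.3,31],[-0.3,0.3,34],[-0.3,0.3,35]], dr=[[0,0,0],[0,0,0],[0,0,0],[0,0,0],[0,0,0],[0,0,0],[0,0,0],[0,0,0],[0,0,0],[0,0,0]])

```text
time: 36.45
position: [0.5256, 0.2219, 0.2088]
tool_rot: [-0.814, -3.033, 0.002]
ft_force: [-0.5, -0.7, -1.7]
grip_width: 0.335
grip_force: 25.0
```

```bash
python3 - <<'E'
from h import *
st(); print(get_state()['torque'].round(2)); rel(np.array([.5257,.222,.126]),up(60))
E
```

```text
t 36.45 p [0.5256 0.2219 0.2088] F [-0.5 -0.7 -1.7] w 29.2 gf 24.993764874525368 q [-0.65  0.17  0.23  1.7  -0.04  1.27  0.63]
[-0.01  0.03  0.01]
shift mm [-0.1  0.2 82.8] dr [-0.002 -0.001 -0.   ] |deg| 0.1
```

Emit:
send_rows(xyz=[[0,0,4],[0,0,8],[0,0,12],[0,0,16],[0,0,20],[0,0,24],[0,0,28],[0,0,32],[0,0,36],[0,0,38]], dr=[[0,0,0],[0,0,0],[0,0,0],[0,0,0],[0,0,0],[0,0,0],[0,0,0],[0,0,0],[0,0,0],[0,0,0]])

```text
time: 37.28
position: [0.5256, 0.2219, 0.1708]
tool_rot: [-0.814, -3.033, 0.002]
ft_force: [-0.9, -0.4, -2.4]
grip_width: 0.341
grip_force: 25.0
```

Inside the canister without contact. Going on down.

Emit:
send_rows(xyz=[[0,0,4],[0,0,9],[0,0,14],[0,0,19],[0,0,24],[0,0,29],[0,0,34],[0,0,39],[0,0,43],[0,0,45]], dr=[[0,0,0],[0,0,0],[0,0,0],[0,0,0],[0,0,0],[0,0,0],[0,0,0],[0,0,0],[0,0,0],[0,0,0]])

```text
time: 38.12
position: [0.5255, 0.2219, 0.1258]
tool_rot: [-0.813, -3.033, 0.002]
ft_force: [-0.9, -1.0, -3.5]
grip_width: 0.341
grip_force: 25.0
```

Emit:
send_rows(xyz=[[0,0,0.5],[0,0,1],[0,0,1.5],[0,0,2],[0,0,2.5],[0,0,3],[0,0,3],[0,0,3],[0,0,3],[0,0,3]], dr=[[0,0,0],[0,0,0],[0,0,0],[0,0,0],[0,0,0],[0,0,0],[0,0,0],[0,0,0],[0,0,0],[0,0,0]])

```text
time: 38.95
position: [0.5259, 0.222, 0.1236]
tool_rot: [-0.814, -3.034, 0.001]
ft_force: [0.6, -0.4, -3.3]
grip_width: 0.34
grip_force: 25.0
```

Emit:
send_rows(xyz=[[0,0,0.5],[0,0,1],[0,0,1.5],[0,0,2],[0,0,2.5],[0,0,2.5],[0,0,2.5],[0,0,2.5],[0,0,2.5],[0,0,2.5]], dr=[[0,0,0],[0,0,0],[0,0,0],[0,0,0],[0,0,0],[0,0,0],[0,0,0],[0,0,0],[0,0,0],[0,0,0]])

```text
time: 39.78
position: [0.5259, 0.222, 0.1211]
tool_rot: [-0.814, -3.034, 0.001]
ft_force: [-0.5, -0.7, -3.1]
grip_width: 0.338
grip_force: 25.0
```

Emit:
send_rows(xyz=[[0,0,0.4],[0,0,0.8],[0,0,1.2],[0,0,1.6],[0,0,2],[0,0,2.2],[0,0,2.2],[0,0,2.2],[0,0,2.2],[0,0,2.2]], dr=[[0,0,0],[0,0,0],[0,0,0],[0,0,0],[0,0,0],[0,0,0],[0,0,0],[0,0,0],[0,0,0],[0,0,0]])

```text
time: 40.62
position: [0.5263, 0.2221, 0.1207]
tool_rot: [0.814, 3.034, 0.0]
ft_force: [-2.4, -1.5, 8.8]
grip_width: 0.338
grip_force: 25.0
```

Floor contact at the same height as rod b. Ease, release, rise well clear.

Emit:
send_rows(xyz=[[0,0,-0.7],[0,0,-1.3],[0,0,-1.3],[0,0,-1.3],[0,0,-1.3],[0,0,-1.3],[0,0,-1.3],[0,0,-1.3],[0,0,-1.3],[0,0,-1.3]], dr=[[0,0,0],[0,0,0],[0,0,0],[0,0,0],[0,0,0],[0,0,0],[0,0,0],[0,0,0],[0,0,0],[0,0,0]], jaw=46)

```text
time: 41.45
position: [0.5259, 0.222, 0.1201]
tool_rot: [-0.814, -3.034, 0.001]
ft_force: [-1.1, -0.2, -0.2]
grip_width: 0.53
grip_force: 0.0
```

Emit:
send_rows(xyz=[[0,0,-4],[0,0,-10],[0,0,-18],[0,0,-28],[0,0,-40],[0,0,-55],[0,0,-75],[0,0,-100],[0,0,-120],[0,0,-130]], dr=[[0,0,0],[0,0,0],[0,0,0],[0,0,0],[0,0,0],[0,0,0],[0,0,0],[0,0,0],[0,0,0],[0,0,0]])

```text
time: 42.28
position: [0.5272, 0.2226, 0.2546]
tool_rot: [0.813, 3.031, 0.005]
ft_force: [0.9, -0.7, 0.3]
grip_width: 0.525
grip_force: 0.0
```

Emit:
send_rows(xyz=[[20,0,-10],[55,0,-20],[95,0,-30],[135,0,-30],[170,0,-30],[195,0,-30],[210,0,-30],[215,0,-30],[215,0,-30],[215,0,-30]], dr=[[0,0,0],[0,0,0],[0,0,0],[0,0,0],[0,0,0],[0,0,0],[0,0,0],[0,0,0],[0,0,0],[0,0,0]])

```text
time: 43.12
position: [0.3407, 0.329, 0.2803]
tool_rot: [0.815, 3.034, -0.001]
ft_force: [0.2, -1.0, 0.4]
grip_width: 0.526
grip_force: 0.0
```

```bash
python3 - <<'E'
from h import *
st();a=get_image("scene");b=get_image("top")
i=np.hstack([cv2.resize(a[90:270,200:460],(400,277),interpolation=cv2.INTER_CUBIC),cv2.resize(b[110:300,180:460],(400,277),interpolation=cv2.INTER_CUBIC)])
j=np.hstack([cv2.resize(x[y:y+75,z:z+94],(400,320),interpolation=cv2.INTER_CUBIC) for x,y,z in((a,180,340),(b,205,175))])
cv2.imwrite("pics/fin.png",np.vstack([i,j])[:,:,::-1])
E
```

```text
t 43.12 p [0.3407 0.329  0.2803] F [ 0.2 -1.   0.4] w 45.7 gf 0.0 q [-0.87 -0.07  0.04  1.81  0.    1.41  0.22]
```

View pics/fin.png

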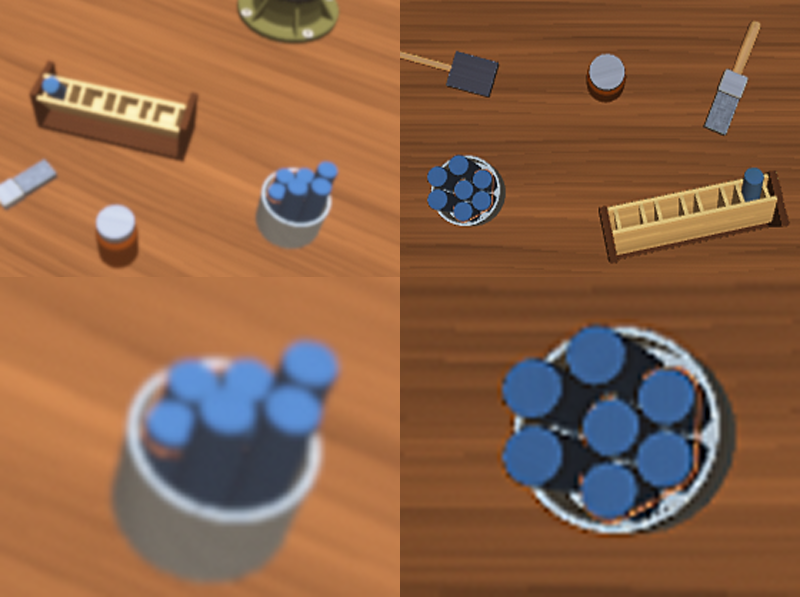

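The final pictures show one rod ringed by six upright in the canister, with the short rod in its cell and the jar, paddle and brush where they were. Handing in.

```bash
python3 -c "
from bench import *
print(close_job())"
```

```text
the job is handed in; nothing more can be done
None
```

The three long rods now stand upright on the canister's floor, each lowered in until it touched, making one rod ringed by six; the short rod and the other bench items were left where they were, and the job was handed in at about 43 s.

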